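# Close the toy chest and prop the finished board against it

### The job

Playtime at the sensory station is over. From behind, push the toy chest's open lid up past upright and let it drop shut by its own weight, untouched on the way down; then take the red finished board out of its stand, stand it on its short edge on the table in front of the closed chest and lean it back squarely against the middle of the chest's front edge. Leave the other toys where they are.

Things in the scene. Friction and masses are not known exactly. Their poses are not given: they have to be found in the camera images.
- chest: Low birch toy chest fixed to the table, open at the top, 160 mm deep (own x) by 240 mm wide (own y) by 88 mm high, 100 mm high with the lid shut; walls 9 mm. Origin: centre of its underside, on the table. Own -x is its front, own +x the side with the hinge. A blue puck and an oak block lie inside.
- lid (a joint): Hinge of the chest's blue lid, a plain flat panel 160 x 240 x 12 mm, 0.25 to 0.5 kg, no handle. The hinge line runs along the chest's own y at 80 mm behind the chest's origin (+x) and 88 mm above the table. 0 = shut, lying level on the chest; 1.57 = upright; 1.92 = fully open, leaning back on its stop beyond the hinge, where it rests at the start. A damper slows it: once past upright by 0.2 rad or so it falls shut by itself in 1 to 2 s.
- lid_edge (a point): Middle of the lid's free edge, at the corner with its outer face (the top face when shut, the face away from the chest when open). 160 mm from the hinge, about 235 mm above the table when fully open.
- board: Red plywood board with a white panel and red disc on both faces (the faces are alike), 10 mm thick (own x), 130 mm wide (own y), 170 mm tall (own z), 0.1 to 0.2 kg. Origin: centre of its lower narrow edge face. It stands upright in the stand's slot.
- board_top (a point): Centre of the board's top narrow face, 170 mm above its origin along own z.
- stand: Wooden stand fixed to the table, base 75 (own x) x 150 mm (own y), slot along own y between two walls 10 mm thick and 140 mm long, slot 13 mm wide, its floor 8 mm and its wall tops 42 mm above the table. Origin: centre of the underside. The board is drawn straight up out of it.
- cube: Clear acrylic cube, 50 mm, loose on the table; leave alone. Origin under its centre.
- chime: Steel chime bar on a wooden base, 160 x 40 x 26 mm, loose; leave alone. Origin under its centre.
- shaker: Oak shaker standing upright, 52 mm across, 120 mm high, loose; leave alone. Origin under its centre.
- cup: Green plastic cup, 70 mm across, 60 mm high, loose; leave alone. Origin under its centre.
Mind the look-alikes: they are no part of the job. There is more than one size of the board; the job needs the largest.

How it is judged (in metres and radians):
On the way, in this order (a step that is already met when the one before it is completed fails the run):
1. the lid has fallen fully shut, the board still in its stand (value of joint lid below 0.04 rad and distance of board from where it was at the start of the episode below 0.03 m), for 0.2 s.
2. the board stands in front of the chest, leaning back on its front edge (x of board in the frame of chest below -0.095 m and x of board_top in the frame of chest above -0.085 m and height (world z) of board below 0.01 m and contact force between board and chest above 0.03 N), for 0.2 s.
At the end, for the whole second after the job is handed in: Lid fully shut (within 0.04 rad); board at rest on the table, foot centre at least 15 mm out from the chest's front, leaning back 0.1 to 0.65 rad from upright on its front edge, centred within 45 mm and square within 0.2 rad (all of step 2 and value of joint lid below 0.04 rad and y of board in the frame of chest between -0.045 and 0.045 m and angle between the y axis of board and the y axis of chest, either way round below 0.2 rad and angle between board's own z axis and vertical between 0.1 and 0.65 rad and linear speed of board below 0.02 m/s); the robot touches nothing.
It fails at once if the robot touches the lid or chest (over 1 N) while the lid falls, between 0.8 rad and nearly shut (value of joint lid between 0.08 and 0.8 rad and contact force between any of the arm, the fingers and chest above 1 N).
It fails at once if the board is pressed or thrown against the chest with over 25 N (contact force between board and chest above 25 N).
It fails at once if another toy is shifted by more than 30 mm (distance of any of cube, chime, shaker, cup from where it was at the start of the episode above 0.03 m).
It also fails if it takes over 48 s, if anything falls off the work surface, if the arm or the gripper's body presses on something with over 40 N, if the wrist force passes 120 N, or if a joint passes its speed limit or range.

### The arm

A 6-joint arm with a two-finger parallel gripper is mounted at the origin on the work surface. World frame = base frame: x ahead of the robot, y to its left, z up, the work surface at z = 0. Lengths are in mm, angles in rad, forces in N, time in s.
With the tool pointing down it reaches from about 250 to 800 mm from the base axis. Payload 3.9 kg.
Tool frame: the origin (TCP) lies on the centre line of the jaws, within the pads' length; the fingertips stand robot.tip_extent ahead of it and the grasp point (between the pads) is the TCP (robot.tip_extent is the distance from the TCP to the fingertips, in mm); z points along the fingers, y is the line along which they close (so a half turn about z gives the same grasp; the last joint's range is limited). The gripper opens to 85 mm and grips with 20 to 120 N. Pads are 22 mm wide; open, the fingers measure 114 mm over their backs; the gripper's body (76 mm by 85 mm) begins 54 mm behind the grasp point. The pads swing forward as they close: fully open they stand 13 mm farther back than shut.
Start: joints at [-1.227, 0.26, -0.138, 1.173, 0, 1.571], TCP at [176.955, -494.269, 250.304] pointing down, gripper open.
Joint ranges: [-2.78, 2.78], [-0.83, 1.72], [-1.28, 1.37], [-1.9, 2.12], [-1.57, 1.48], [-3.14, 3.14]. Speed limits (rad/s): [2.57, 2.57, 3.14, 3.14, 3.14, 3.14].

### API

Orientations are given as [roll, pitch, yaw] about the fixed x, y, z axes, in that order (R = Rz(yaw) Ry(pitch) Rx(roll)).
In Python, from workcell import readout, vision, ticket, robot gives the robot as it stands.
- The arm moves only by the shell command python3 -m inch 'ROWS' [OPENING] [FORCE]. ROWS is JSON, a list that holds one entry, the list of rows, each a list of 6 numbers: the shift along the tool's x, y, z in mm, then the turn, a rotation vector about the tool's x, y, z in degrees. A call has exactly 5 rows; each row is the pose to reach, as a shift and turn from the pose commanded when the call began, along the tool's axes at that moment; what a row does not reach only later rows make up. A row lasts 1/10 s, in which the tool goes at most 50 mm and 8.59 degrees, less where a joint would pass 70% of its speed; a pose out of reach is approached as far as the arm can. A call with a gripper value outside its range is refused whole. OPENING is the finger opening in mm, from 0 to 85.4, set as the call begins (- or left out, the last holds). The fingers move at their own pace and stop on an object; FORCE is the grip in N (left out, the last holds). Time passes only in rows, so rows that repeat a pose let the fingers close, or fill a call up. It gives the time, the measured TCP pose, the force, the opening and the grip force at its end, in the units of the state.
- readout.read_state(): the state, without advancing time (a new reading comes with each control period).
- vision.get_image(name): name is "scene" or "top" or "wrist"; returns (picture, depth): 400x640x3 uint8, red, green, blue; 400x640 float32, mm along the optical axis (not along the pixel's ray), 0 where there is no reading.
- vision.calibration(name): a dict with "fx", "fy", "cx", "cy" (pixels), "D" ([k1, k2, p1, p2, k3] as OpenCV has them; the pictures are not rectified), "world_to_cam" (4x4, takes a point from world to camera coordinates). Camera axes: x right, y up, looking along -z (the intrinsics and any distortion apply to the point x, -y, -z); pixel columns grow to the right and rows downward; lengths in mm; the calibration is good to about 2 mm. A picture is of the moment at which its call begins: read the wrist's pose just before it. calibration takes no time and is no camera call; for the wrist camera it gives the pose at the moment of the call.
- ticket.job_done(): hands the job in; it is judged then, once.
The state is a dict: "time": time; "joint_positions": joint angles; "dq": joint speeds; "joint_efforts": joint torques, N m; "tool_pos": TCP position; "ee_rot": TCP orientation; "force": force on the tool from outside, world axes, zero at the start; "torque": the same for the moment, N m; "width": finger opening in mm; "grip_force": force on a finger pad.
Only numpy, scipy, OpenCV 4.12 (cv2) and the standard library are available. Lean on these libraries where they do the work, as an engineer would, in place of code of your own. Each camera call takes 0.05 s, during which the arm holds its last target. There are 200 camera calls.

## Working session

There is one attempt and no reset: what is moved stays moved. The work goes in short steps, Python scripts to look and compute and a shell command to move; the robot and the scene stay as the last step left them, time stands still between calls to the robot, and variables do not carry over. Pictures are saved under pics/ and viewed, at most 10 in all, crops included, and the job is handed in when it is done.

```bash
ls; mkdir -p pics; python3 - <<'E'
from workcell import readout, vision, ticket, robot
import cv2,numpy as np
print(readout.read_state(), robot.tip_extent)
for n in ["scene","top"]:
    p,d=vision.get_image(n); cv2.imwrite(f"pics/{n}0.png",p[:,:,::-1]); np.save(f"pics/{n}0.npy",d)
    c=vision.calibration(n); print(n,c)
E
```

```text
pics
{'time': 0.0, 'joint_positions': array([-1.22696140e+00,  2.60652619e-01, -1.39402176e-01,  1.17267124e+00,
       -1.86489749e-05,  1.57078342e+00]), 'dq': array([ 0.00081614, -0.00036052, -0.00119872,  0.0003095 , -0.0007881 ,
       -0.00012798]), 'joint_efforts': array([-2.76388302e-03, -4.05680931e+01,  2.53919506e+01,  1.87741604e-02,
       -5.71787841e-04, -3.70053343e-06]), 'tool_pos': array([ 176.75342038, -493.66195877,  249.46878785]), 'ee_rot': array([-3.13966295e+00,  1.86240359e-05,  3.43847866e-01]), 'force': array([ 0.9915194 , -0.07450753, -0.09866848]), 'torque': array([ 0.04562231, -0.04936088, -0.00022696]), 'grip_force': 0.0, 'width': 85.27910667922933} 19.0
scene {'fx': 409.377204257046, 'fy': 409.377204257046, 'cx': 321.5429833670772, 'cy': 203.1771298798699, 'D': array([-0.09692805,  0.        ,  0.        ,  0.        ,  0.        ]), 'world_to_cam': array([[-8.82203959e-01,  4.70859260e-01,  2.78061268e-03,
         4.59406632e+02],
       [-3.64169411e-01, -6.86029069e-01,  6.29876779e-01,
         6.47312765e+01],
       [ 2.98490895e-01,  5.54667174e-01,  7.76690100e-01,
        -1.73702334e+03],
       [ 0.00000000e+00,  0.00000000e+00,  0.00000000e+00,
         1.00000000e+00]])}
top {'fx': 368.73834184876114, 'fy': 368.73834184876114, 'cx': 323.90391969555844, 'cy': 196.81356031084263, 'D': array([0.00606971, 0.        , 0.        , 0.        , 0.        ]), 'world_to_cam': array([[ 8.19367606e-04, -9.99579832e-01,  2.89739044e-02,
        -5.88384875e+01],
       [ 9.80598408e-01,  6.48276838e-03,  1.95920228e-01,
        -5.07115270e+02],
       [-1.96025740e-01,  2.82512339e-02,  9.80191704e-01,
        -1.22587657e+03],
       [ 0.00000000e+00,  0.00000000e+00,  0.00000000e+00,
         1.00000000e+00]])}
```

View pics/top0.png

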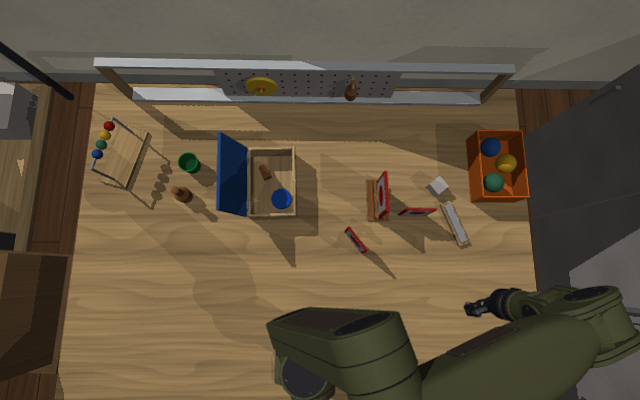

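View pics/scene0.png

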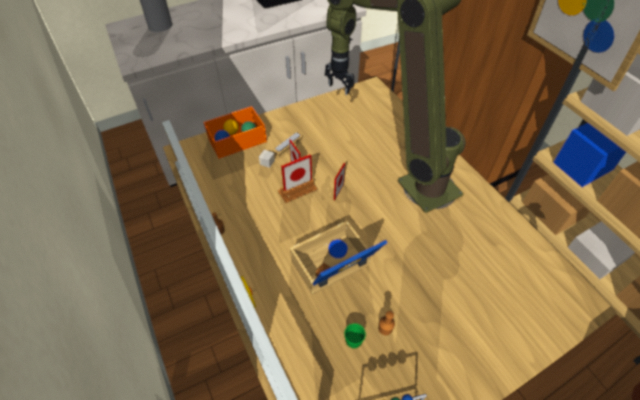

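The top view shows the chest at about (272,182) with its lid on the left (hinge at world +y, front at -y). There are three red boards: (381,196) in the wooden stand, (417,211), and (355,240). The one in the stand looks largest and fits the description. I'll confirm with an enlarged crop.

```bash
cat > h.py <<'E'
import numpy as np,cv2
from workcell import readout, vision, robot
def grid(c,d,px):
    px=np.asarray(px,float).reshape(-1,1,2)
    K=np.array([[c['fx'],0,c['cx']],[0,c['fy'],c['cy']],[0,0,1]])
    n=cv2.undistortPoints(px,K,np.array(c['D'])).reshape(-1,2)
    return n
def pix2w(c,px,depth):
    n=grid(c,None,px); z=np.asarray(depth,float).reshape(-1,1)
    P=np.hstack([n[:,:1]*z,-n[:,1:]*z,-z])
    T=np.linalg.inv(c['world_to_cam'])
    return P@T[:3,:3].T+T[:3,3]
def cloud(name,d):
    v,u=np.nonzero(d>0); c=vision.calibration(name)
    W=np.full(d.shape+(3,),np.nan); W[v,u]=pix2w(c,np.c_[u,v],d[v,u]); return W
E
python3 - <<'E'
import cv2,numpy as np
from h import *
i=cv2.imread('pics/top0.png')
cv2.imwrite('pics/crop1.png',cv2.resize(i[115:265,205:475],(800,444),interpolation=cv2.INTER_CUBIC))
W=cloud('top',np.load('pics/top0.npy'))
hsv=cv2.cvtColor(i,cv2.COLOR_BGR2HSV)
def rep(n,m):
    P=W[m]; P=P[~np.isnan(P[:,0])]
    print(n,len(P),np.percentile(P,[0,2,50,98,100],axis=0).round(0).tolist())
sub=np.zeros(i.shape[:2],bool)
for n,(a,b,c,d) in dict(lid=(210,128,250,218),chestbox=(244,144,300,218),standbrd=(364,170,391,222),b2=(396,204,438,218),b3=(342,225,370,255),cube=(427,175,450,197),chime=(438,200,470,246),cup=(177,150,202,174),shaker=(168,183,194,203)).items():
    m=sub.copy(); m[b:d,a:c]=True; m&=(W[...,2]>8); rep(n,m)
E
```

```text
lid 2506 [[431.0, 191.0, 8.0], [434.0, 196.0, 88.0], [546.0, 234.0, 174.0], [666.0, 268.0, 240.0], [768.0, 342.0, 247.0]]
chestbox 3447 [[433.0, 40.0, 8.0], [437.0, 45.0, 8.0], [564.0, 136.0, 29.0], [671.0, 209.0, 103.0], [707.0, 216.0, 113.0]]
standbrd 857 [[432.0, -287.0, 8.0], [437.0, -276.0, 8.0], [498.0, -242.0, 51.0], [574.0, -212.0, 182.0], [609.0, -201.0, 184.0]]
b2 244 [[451.0, -448.0, 8.0], [451.0, -418.0, 10.0], [452.0, -367.0, 99.0], [460.0, -321.0, 134.0], [492.0, -320.0, 135.0]]
b3 227 [[317.0, -191.0, 8.0], [318.0, -188.0, 10.0], [356.0, -158.0, 103.0], [394.0, -129.0, 133.0], [408.0, -122.0, 135.0]]
cube 261 [[520.0, -514.0, 8.0], [523.0, -486.0, 10.0], [552.0, -454.0, 50.0], [584.0, -428.0, 56.0], [596.0, -425.0, 58.0]]
chime 575 [[345.0, -572.0, 8.0], [352.0, -561.0, 10.0], [423.0, -517.0, 24.0], [497.0, -478.0, 32.0], [507.0, -463.0, 35.0]]
cup 312 [[595.0, 382.0, 8.0], [596.0, 385.0, 8.0], [635.0, 426.0, 42.0], [660.0, 449.0, 65.0], [662.0, 453.0, 67.0]]
shaker 265 [[491.0, 407.0, 9.0], [492.0, 408.0, 13.0], [510.0, 424.0, 60.0], [537.0, 449.0, 121.0], [542.0, 456.0, 124.0]]
```

View pics/crop1.png

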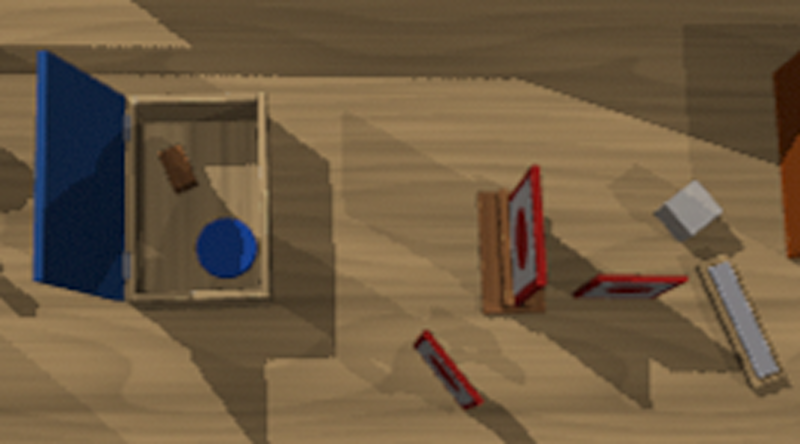

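The crop shows the stand board (its top edge runs roughly (535,170)-(545,285) in the crop) in the wooden slot. Its top is at z≈180 mm, while the other two top out at z≈134, so it is the largest and the target. Next I'll fit lid, chest and board accurately.

```bash
python3 - <<'E'
from h import *
i=cv2.imread('pics/top0.png')
W=cloud('top',np.load('pics/top0.npy'))
def box(a,b,c,d,zl,zh):
    m=np.zeros(W.shape[:2],bool); m[b:d,a:c]=1
    return W[m&(W[...,2]>zl)&(W[...,2]<zh)]
def rect(n,P):
    r=cv2.minAreaRect(P[:,:2].astype(np.float32)); print(n,len(P),np.round(r[0],1),np.round(r[1],1),round(r[2],2),'zmed',np.median(P[:,2]).round(1))
rect('chest rim',box(240,140,302,220,80,96))
rect('board top',box(364,165,392,222,172,190))
rect('lid top edge',box(210,128,226,218,226,250))
rect('stand walls',box(362,170,380,225,36,48))
# scene view of the stand board and chest
s,d=cv2.imread('pics/scene0.png'),np.load('pics/scene0.npy'); V=cloud('scene',d)
m=np.zeros(d.shape,bool); m[150:205,270:322]=1; P=V[m&(V[...,2]>172)&(V[...,2]<190)]
P=P[(P[:,1]<-200)&(P[:,1]>-300)]; rect('board scene',P)
m=np.zeros(d.shape,bool); m[215:295,280:395]=1; P=V[m&(V[...,2]>82)&(V[...,2]<95)]; 
P=P[(P[:,1]<206)&(P[:,1]>20)];rect('chest scene',P)
E
```

```text
chest rim 723 [555.9 128. ] [240.7 168.4] 2.06 zmed 89.8
board top 142 [ 504.2 -248. ] [126.3  11.6] 2.0 zmed 179.4
lid top edge 477 [549.9 260.2] [238.6  18. ] 2.03 zmed 236.6
stand walls 145 [ 506.8 -237.4] [136.7  14.3] 2.85 zmed 43.2
board scene 91 [ 501.2 -248.4] [ 17.2 131.5] 89.07 zmed 177.6
chest scene 380 [552.4 116. ] [244.5 156.5] 3.41 zmed 87.0
```

```bash
python3 -m inch '[[[0,0,-50,0,0,8],[0,0,-100,0,0,16],[48,0,-111,0,0,17.7],[98,0,-111,0,0,17.7],[148,0,-111,0,0,17.7]]]' 0
python3 -m inch '[[[16,-47,0,0,0,0],[32,-94,0,0,0,0],[48,-141,0,0,0,0],[64,-188,0,0,0,0],[80,-235,0,0,0,0]]]'
python3 -m inch '[[[16,-47,0,0,0,0],[32,-94,0,0,0,0],[48,-141,0,0,0,0],[64,-188,0,0,0,0],[80,-235,0,0,0,0]]]'
python3 -m inch '[[[16,-47,0,0,0,0],[32,-94,0,0,0,0],[48,-141,0,0,0,0],[64,-188,0,0,0,0],[80,-235,0,0,0,0]]]'
```

```text
time: 0.6
tool_pos: [317.4, -444.2, 361.9]
ee_rot: [3.14, -0.001, 0.033]
force: [-0.4, -0.4, -0.1]
width: 12.3
grip_force: 0.0
time: 1.1
tool_pos: [388.0, -204.7, 360.9]
ee_rot: [-3.141, 0.0, 0.034]
force: [1.4, 0.0, 0.8]
width: -0.2
grip_force: 0.0
time: 1.6
tool_pos: [460.0, 25.2, 361.1]
ee_rot: [-3.134, 0.001, 0.05]
force: [-0.3, -0.3, -0.1]
width: -0.1
grip_force: 0.0
time: 2.1
tool_pos: [520.4, 72.1, 362.3]
ee_rot: [-3.096, 0.002, 0.112]
force: [-0.0, -0.3, -0.3]
width: 0.1
grip_force: 0.0
```

```bash
python3 - <<'E'
from h import *
s=readout.read_state()
for k in('time','joint_positions','dq','tool_pos','ee_rot'):print(k,np.round(s[k],3))
E
```

```text
time 2.1
joint_positions [0.111 0.242 0.125 1.456 0.046 3.141]
dq [0.028 0.197 0.273 0.072 0.011 0.001]
tool_pos [520.43   72.103 362.312]
ee_rot [-3.096e+00  2.000e-03  1.120e-01]
```

Joint 6 is at its limit, so I'll unwind it half a turn (the grasp is equivalent) while moving behind the lid.

```bash
python3 -m inch '[[[11,-48,0,0,0,-8.5],[22,-96,0,0,0,-17],[34,-144,0,0,0,-25.5],[46,-192,0,0,0,-34],[58,-243,0,0,0,-42.5]]]'
python3 -m inch '[[[0,0,0,0,0,-8.5],[0,0,0,0,0,-17],[0,0,0,0,0,-25.5],[0,0,0,0,0,-34],[0,0,0,0,0,-42.5]]]'
python3 -m inch '[[[0,0,0,0,0,-8.5],[0,0,0,0,0,-17],[0,0,0,0,0,-25.5],[0,0,0,0,0,-34],[0,0,0,0,0,-42.5]]]'
python3 -m inch '[[[0,0,0,0,0,-8.5],[0,0,0,0,0,-17],[0,0,0,0,0,-25.5],[0,0,0,0,0,-34],[0,0,0,0,0,-42.5]]]'
python3 - <<'E'
from h import *
s=readout.read_state()
for k in('time','joint_positions','dq','tool_pos','ee_rot'):print(k,np.round(s[k],3))
E
```

```text
time: 2.6
tool_pos: [550.5, 319.0, 373.6]
ee_rot: [-3.108, -0.031, 0.859]
force: [1.4, -0.2, 0.3]
width: -0.5
grip_force: 0.0
time: 3.1
tool_pos: [550.4, 317.3, 373.3]
ee_rot: [-3.136, -0.045, 1.601]
force: [-0.1, 0.1, -0.2]
width: 0.3
grip_force: 0.0
time: 3.6
tool_pos: [550.4, 317.1, 373.4]
ee_rot: [3.115, -0.037, 2.344]
force: [0.8, -0.8, -0.1]
width: -0.1
grip_force: 0.0
time: 4.1
tool_pos: [550.4, 317.1, 373.3]
ee_rot: [3.097, -0.009, 3.085]
force: [0.2, -0.0, -0.6]
width: 0.2
grip_force: 0.0
time 4.1
joint_positions [0.502 0.443 0.453 1.565 0.043 0.559]
dq [ 1.000e-03  1.000e-03 -1.000e-03 -0.000e+00 -1.000e-03 -1.468e+00]
tool_pos [550.431 317.109 373.347]
ee_rot [ 3.097 -0.009  3.085]
```

```bash
cat >> h.py <<'E'
from scipy.spatial.transform import Rotation as Ro
def go(pos,rpy=(np.pi,0,0.035+np.pi),R=None):
    s=readout.read_state(); A=Ro.from_euler('xyz',s['ee_rot']); B=R or Ro.from_euler('xyz',rpy)
    print('t',round(s['time'],2),'shift',A.inv().apply(np.array(pos)-s['tool_pos']).round(1),'turn',np.degrees((A.inv()*B).as_rotvec()).round(2),'len',np.linalg.norm(np.array(pos)-s['tool_pos']).round(0))
E
python3 -c "
from h import *
go([550,317,228])"
```

```text
t 4.1 shift [ -0.9  -6.7 145.2] turn [ 2.59 -0.4  -5.26] len 145.0
```

```bash
python3 -m inch '[[[0,-1,40,1,0,-2],[0,-3,80,2,0,-4],[-1,-5,120,2.6,-0.4,-5.3],[-1,-7,145,2.6,-0.4,-5.3],[-1,-7,145,2.6,-0.4,-5.3]]]'
python3 -m inch '[[[0,-12,0,0,0,0],[0,-24,0,0,0,0],[0,-36,0,0,0,0],[0,-48,0,0,0,0],[0,-58,0,0,0,0]]]'
python3 -c "
from h import *
go([550,185,228])
p,d=vision.get_image('top');i=p[:,:,::-1].copy();W=cloud('top',d)
m=(W[...,2]>100)&(W[...,2]<262)&(p[...,2]>p[...,0]*1.6)&(W[...,1]>100)&(W[...,1]<300)
print(W[m].min(0),W[m].max(0))
cv2.imwrite('pics/top1.png',cv2.resize(i[100:260,150:390],(720,480)))"
```

```text
time: 4.6
tool_pos: [547.3, 315.4, 223.7]
ee_rot: [-3.137, -0.008, -3.112]
force: [0.3, 0.3, 0.1]
width: -0.2
grip_force: 0.0
time: 5.1
tool_pos: [551.7, 258.9, 229.8]
ee_rot: [3.14, 0.002, -3.111]
force: [0.4, 1.3, 1.5]
width: 0.3
grip_force: 0.7
t 5.1 shift [  4.  -73.8   1.6] turn [ 0.1   0.13 -0.23] len 74.0
[432.63829267 201.7770609  100.21098807] [670.24695985 251.01799341 260.88534237]
```

View pics/top1.png

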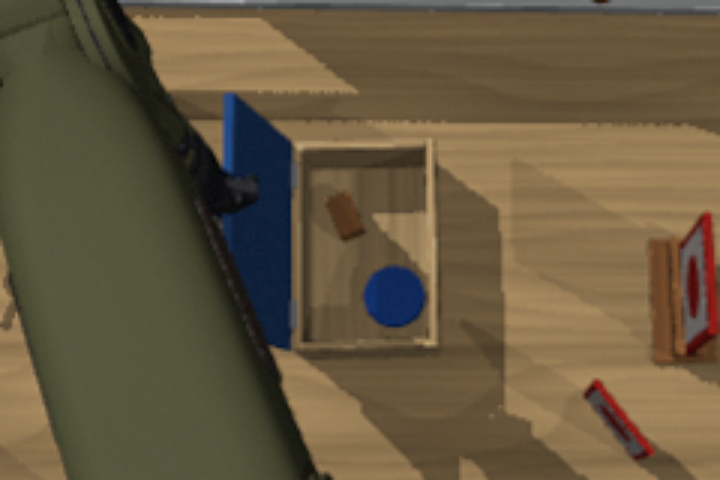

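The crop shows the finger touching the lid near its free edge at (240,190). The edge has already come forward to about y=250. I'll push on past upright, then back off.

```bash
python3 -m inch '[[[0,-14,0,0,0,0],[0,-28,0,0,0,0],[0,-42,0,0,0,0],[0,-56,0,0,0,0],[0,-74,0,0,0,0]]]'
python3 -m inch '[[[0,0,0,0,0,0],[0,20,0,0,0,0],[0,50,-10,0,0,0],[0,80,-40,0,0,0],[0,80,-80,0,0,0]]]'
python3 -c "
from h import *
p,d=vision.get_image('scene');i=p[:,:,::-1].copy()
cv2.imwrite('pics/sc1.png',cv2.resize(i[130:330,220:460],(720,600)))"
```

```text
time: 5.65
tool_pos: [553.0, 184.7, 227.8]
ee_rot: [3.141, -0.001, -3.109]
force: [1.1, 0.1, -0.3]
width: 0.1
grip_force: 0.5
time: 6.15
tool_pos: [549.3, 268.2, 306.2]
ee_rot: [-3.141, -0.006, -3.107]
force: [-0.0, -0.1, -0.1]
width: -0.3
grip_force: 0.0
```

View pics/sc1.png

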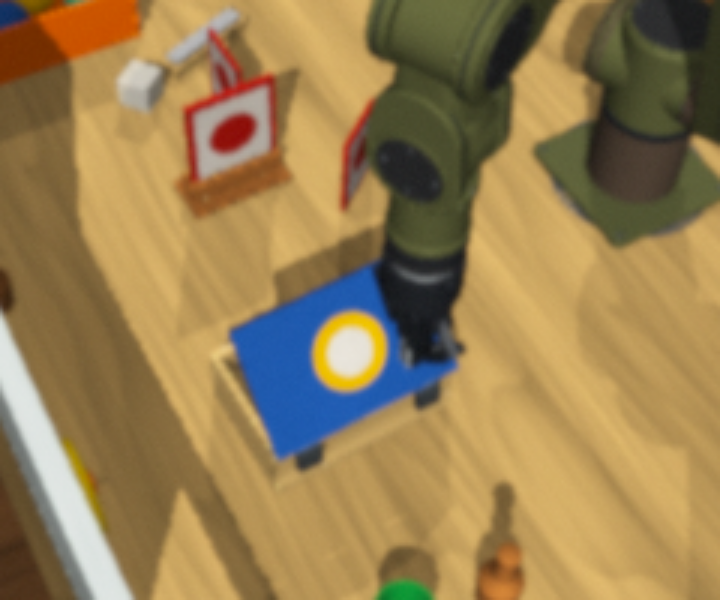

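The lid is past upright and falling freely, with the arm clear of it. I'll move high over the board and open the gripper.

```bash
python3 -m inch '[[[6,-45,-20,0,0,0],[12,-93,-30,0,0,0],[18,-141,-30,0,0,0],[24,-189,-30,0,0,0],[30,-237,-30,0,0,0]]]' 85
python3 -m inch '[[[6,-48,0,0,0,0],[12,-96,0,0,0,0],[18,-144,0,0,0,0],[24,-192,0,0,0,0],[30,-240,0,0,0,0]]]'
python3 -m inch '[[[2,-37,0,0,0,0],[2,-37,0,0,0,0],[2,-37,0,0,0,0],[2,-37,0,0,0,0],[2,-37,0,0,0,0]]]'
python3 - <<'E'
from h import *
p,d=vision.get_image('top');W=cloud('top',d)
def rect(n,P):
    r=cv2.minAreaRect(P[:,:2].astype(np.float32)); print(n,len(P),np.round(r[0],1),np.round(r[1],1),round(r[2],2),'z',np.percentile(P[:,2],[2,50,98]).round(1))
m=(p[...,2]>p[...,0]*1.8)&(W[...,1]>20)&(W[...,1]<290)&(W[...,2]>60)
rect('lid',W[m])
p,d=vision.get_image('scene');V=cloud('scene',d)
m=(p[...,2]>p[...,0]*1.8)&(V[...,1]>20)&(V[...,1]<290)&(V[...,2]>60)&(V[...,0]>400); rect('lid scene',V[m])
c=vision.calibration('wrist'); p,d=vision.get_image('wrist');cv2.imwrite('pics/w1.png',p[:,:,::-1])
n=cloud('wrist',d); 
P=n[(n[...,2]>171)&(n[...,2]<187)&(abs(n[...,1]+248)<40)&(abs(n[...,0]-504)<100)]
if len(P): rect('board wrist',P)
go([504,-248,162])
E
```

```text
time: 6.7
tool_pos: [527.7, 26.0, 338.0]
ee_rot: [-3.141, -0.0, -3.11]
force: [1.1, 0.2, 0.3]
width: 72.3
grip_force: 0.0
time: 7.2
tool_pos: [505.1, -215.0, 337.9]
ee_rot: [3.141, -0.001, -3.11]
force: [0.4, 0.4, 0.6]
width: 85.1
grip_force: 0.0
time: 7.7
tool_pos: [505.2, -248.6, 338.2]
ee_rot: [3.141, -0.0, -3.108]
force: [0.5, 0.1, -0.2]
width: 85.0
grip_force: 0.0
lid 2669 [554.9 122.8] [238.2 158. ] 2.11 z [ 95.7 101.6 106.5]
lid scene 2081 [552.7 122.1] [239.6 161.5] 2.59 z [ 94.6  99.8 105.1]
board wrist 1308 [ 503.4 -250.3] [128.9   9.9] 1.56 z [176.  177.5 178.9]
t 7.85 shift [  1.3   0.9 176.3] turn [ 0.01 -0.   -0.09] len 176.0
```

View pics/w1.png

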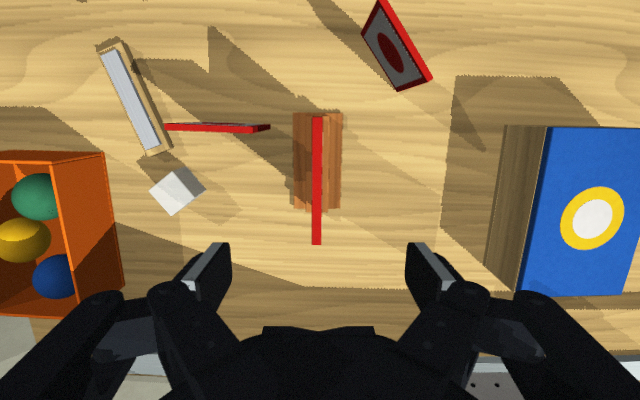

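The wrist view shows the lid lying level and shut (z≈100). The big board's red top edge is at (316,118)-(316,243), centred between the open fingers. I'll descend and grasp.

```bash
python3 -m inch '[[[1.5,-0.8,45,0,0,0],[1.5,-0.8,90,0,0,0],[1.5,-0.8,135,0,0,0],[1.5,-0.8,165,0,0,0],[1.5,-0.8,178,0,0,0]]]'
python3 -m inch '[[[0,0,0,0,0,0],[0,0,0,0,0,0],[0,0,0,0,0,0],[0,0,0,0,0,0],[0,0,0,0,0,0]]]' 0 50
python3 -m inch '[[[0,0,0,0,0,0],[0,0,0,0,0,0],[0,0,0,0,0,0],[0,0,0,0,0,0],[0,0,0,0,0,0]]]'
python3 -m inch '[[[0,0,-15,0,0,0],[0,0,-35,0,0,0],[0,0,-60,0,0,0],[0,0,-80,0,0,0],[0,0,-80,0,0,0]]]'
python3 -c "
from h import *
p,d=vision.get_image('scene');V=cloud('scene',d)
P=V[(abs(V[...,1]+249)<30)&(abs(V[...,0]-504)<90)&(V[...,2]>60)&(V[...,2]<262)&(p[...,0]>150)]
print(P.min(0),P.max(0)); i=p[:,:,::-1]
cv2.imwrite('pics/sc2.png',cv2.resize(i[60:260,220:460],(720,600)))"
```

```text
time: 8.35
tool_pos: [501.5, -248.9, 156.7]
ee_rot: [3.139, -0.005, -3.109]
force: [-0.8, -0.3, 0.3]
width: 85.1
grip_force: 0.0
time: 8.85
tool_pos: [504.2, -251.0, 161.2]
ee_rot: [-3.141, 0.002, -3.11]
force: [-0.3, -0.1, 0.6]
width: 11.4
grip_force: 0.0
time: 9.35
tool_pos: [504.4, -251.0, 161.2]
ee_rot: [-3.141, 0.002, -3.11]
force: [0.5, 0.9, 6.7]
width: 9.5
grip_force: 49.9
time: 9.85
tool_pos: [505.0, -251.5, 242.5]
ee_rot: [-3.139, 0.004, -3.11]
force: [-0.5, -0.6, -0.1]
width: 9.3
grip_force: 48.9
[ 440.39259997 -256.73351796   87.07339478] [ 568.14080181 -239.54497244  261.8717539 ]
```

View pics/sc2.png

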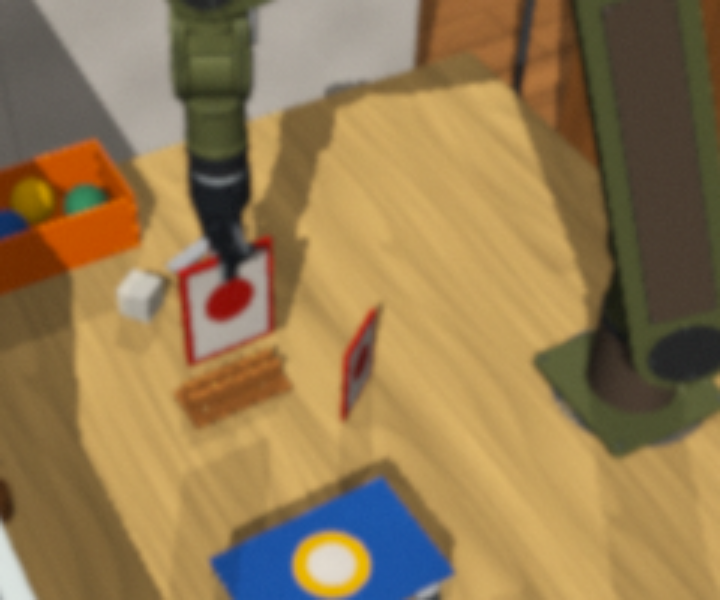

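The board is out of the stand and held squarely, with its lower edge at about z=89. I'll work out the leaning pose.

```bash
cat > place.py <<'E'
from h import *
import sys
th,ds,dz=map(float,sys.argv[1:4]); L=153.2
c=np.radians(2.1); n=np.array([-np.sin(c),np.cos(c),0]); l=np.array([np.cos(c),np.sin(c),0]); z=np.array([0,0,1.])
F=np.array([554,122.5,0])-80*n
a=np.sin(th)*n+np.cos(th)*z
B=F+(-100*np.tan(th)-5*np.cos(th))*n+5*np.sin(th)*z
R=Ro.from_rotvec(-th*l)*Ro.from_euler('xyz',[np.pi,0,np.pi+c])
T=B+L*a+ds*n+dz*z; print(T.round(1)); go(T,R=R)
E
python3 place.py .22 -40 50
```

```text
[558.2   8.8 200.6]
t 9.9 shift [-62.1 258.1  40. ] turn [12.56  0.06 -0.3 ] len 268.0
```

```bash
python3 -m inch '[[[-10,30,0,0,0,0],[-22,70,0,0,0,0],[-34,110,0,0,0,0],[-46,150,0,0,0,0],[-54,185,0,0,0,0]]]'
python3 -m inch '[[[-4,30,10,4,0,0],[-6,50,20,8,0,0],[-8,65,30,12,0,0],[-8,73,40,12.6,0,-0.3],[-8,73,40,12.6,0,-0.3]]]'
python3 -m inch '[[[0,0,0,0,0,0],[0,0,0,0,0,0],[0,0,0,0,0,0],[0,0,0,0,0,0],[0,0,0,0,0,0]]]'
python3 place.py .22 -12 5
python3 -c "
from h import *
s=readout.read_state();print(s['tool_pos'],s['ee_rot'],s['width'])
p,d=vision.get_image('scene');i=p[:,:,::-1]
cv2.imwrite('pics/sc3.png',cv2.resize(i[120:320,220:460],(720,600)))"
```

```text
time: 10.4
tool_pos: [551.1, -62.2, 238.0]
ee_rot: [3.141, -0.003, -3.11]
force: [1.1, -1.2, -2.0]
width: 9.5
grip_force: 49.1
time: 10.9
tool_pos: [555.4, 10.3, 197.0]
ee_rot: [-2.922, -0.007, -3.102]
force: [-0.3, 0.5, -0.7]
width: 9.4
grip_force: 49.2
time: 11.4
tool_pos: [557.6, 8.4, 200.7]
ee_rot: [-2.922, 0.0, -3.106]
force: [-0.4, 0.4, -1.1]
width: 9.2
grip_force: 49.2
[557.1  36.7 155.6]
t 11.4 shift [-0.5 37.4 37.8] turn [ 0.03 -0.01 -0.06] len 53.0
[557.60418703   8.44882008 200.65475164] [-2.92213884e+00  4.23290250e-05 -3.10593460e+00] 9.15035514508485
```

View pics/sc3.png

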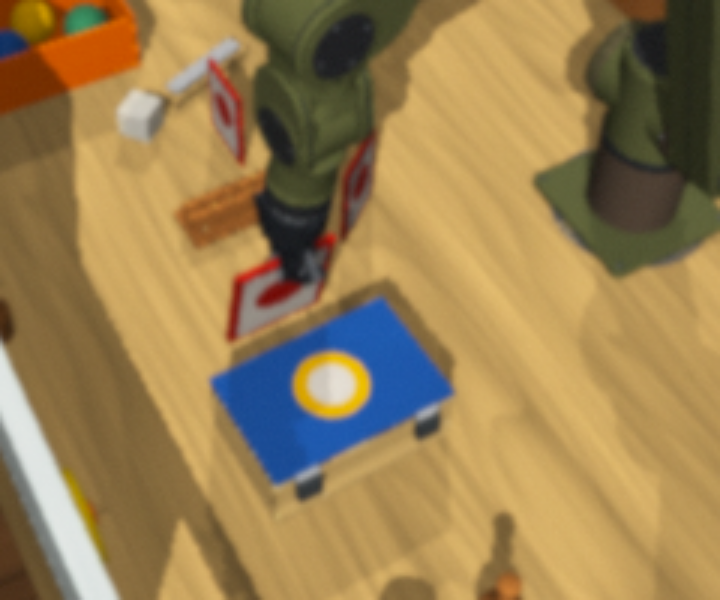

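The board is tilted the right way and square in front of the chest, and the lid is shut. I'll lower it and bring it in.

```bash
python3 -m inch '[[[0,9,9,0,0,0],[0,18,18,0,0,0],[0,27,27,0,0,0],[0,34,34,0,0,0],[-0.5,37.4,37.8,0,0,0]]]'
python3 -m inch '[[[0,0,1,0,0,0],[0,0,2,0,0,0],[0,0,2,0,0,0],[0,0,2,0,0,0],[0,0,2,0,0,0]]]'
python3 place.py .22 -3 1
```

```text
time: 11.95
tool_pos: [555.9, 38.2, 153.5]
ee_rot: [-2.922, -0.003, -3.104]
force: [-0.0, 0.1, -0.8]
width: 9.4
grip_force: 49.2
time: 12.45
tool_pos: [557.1, 36.7, 153.6]
ee_rot: [-2.922, -0.0, -3.105]
force: [-0.6, 0.0, -1.6]
width: 9.5
grip_force: 49.2
[556.8  45.7 151.6]
t 12.45 shift [-0.1  9.2 -0. ] turn [ 0.02 -0.01 -0.01] len 9.0
```

```bash
python3 -m inch '[[[0,2,0,0,0,0],[0,4,0,0,0,0],[0,6,0,0,0,0],[0,8,0,0,0,0],[0,9.2,0,0,0,0]]]'
python3 -m inch '[[[0,0,0,0,0,0],[0,0,0.4,0,0,0],[0,0,0.7,0,0,0],[0,0,1,0,0,0],[0,0,1,0,0,0]]]'
python3 place.py .22 0 0
```

```text
time: 12.95
tool_pos: [556.5, 46.2, 151.1]
ee_rot: [-2.922, -0.001, -3.105]
force: [-0.8, 0.0, -0.3]
width: 9.2
grip_force: 49.2
time: 13.45
tool_pos: [556.6, 45.8, 150.7]
ee_rot: [-2.922, -0.0, -3.105]
force: [-1.2, 1.5, 2.5]
width: 9.8
grip_force: 49.9
[556.7  48.7 150.6]
t 13.45 shift [-0.2  2.9 -0.6] turn [ 0.03 -0.02  0.02] len 3.0
```

The foot touches the table. I'll edge it toward the chest, release, and back out along the tool axis.

```bash
python3 -m inch '[[[0,0.6,-0.2,0,0,0],[0,1.2,-0.3,0,0,0],[0,1.8,-0.4,0,0,0],[0,2.4,-0.5,0,0,0],[0,2.4,-0.5,0,0,0]]]'
python3 -m inch '[[[0,0,0,0,0,0],[0,0,0,0,0,0],[0,0,0,0,0,0],[0,0,0,0,0,0],[0,0,0,0,0,0]]]' 30
python3 -m inch '[[[0,0,0,0,0,0],[0,0,0,0,0,0],[0,0,0,0,0,0],[0,0,0,0,0,0],[0,0,0,0,0,0]]]' 60
python3 -c "
from h import *
p,d=vision.get_image('scene');i=p[:,:,::-1]
V=cloud('scene',d);P=V[(abs(V[...,0]-556)<90)&(V[...,1]<80)&(V[...,1]>-20)&(V[...,2]>115)&(p[...,0]>110)&(p[...,0]>1.5*p[...,1])]
print(len(P),P.mean(0) if len(P) else '')
cv2.imwrite('pics/sc4.png',cv2.resize(i[170:290,250:394],(720,600)))"
```

```text
time: 13.95
tool_pos: [556.7, 47.6, 150.4]
ee_rot: [-2.92, -0.0, -3.105]
force: [-1.1, -1.7, 4.0]
width: 9.8
grip_force: 49.7
time: 14.45
tool_pos: [556.4, 48.3, 150.1]
ee_rot: [-2.922, -0.001, -3.105]
force: [0.7, 0.2, 0.0]
width: 29.7
grip_force: 0.0
time: 14.95
tool_pos: [556.4, 48.1, 150.2]
ee_rot: [-2.922, -0.001, -3.105]
force: [0.3, -0.5, 0.3]
width: 59.9
grip_force: 0.0
103 [580.05015275  52.52291805 156.77751588]
```

View pics/sc4.png

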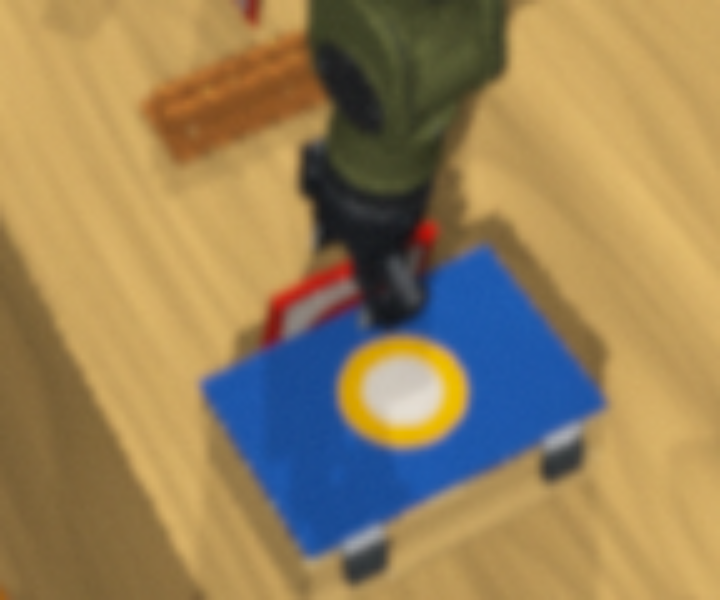

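The board leans on the chest's front edge at (350,280) between the open fingers. I'll withdraw along the tool axis and measure.

```bash
python3 -m inch '[[[0,0,-20,0,0,0],[0,0,-50,0,0,0],[0,0,-90,0,0,0],[0,0,-130,0,0,0],[0,0,-150,0,0,0]]]'
python3 -m inch '[[[0,-40,0,0,0,0],[0,-80,0,0,0,0],[0,-120,0,0,0,0],[0,-160,0,0,0,0],[0,-200,0,0,0,0]]]'
python3 -m inch '[[[0,-40,0,0,0,0],[0,-80,0,0,0,0],[0,-120,0,0,0,0],[0,-120,0,0,0,0],[0,-120,0,0,0,0]]]'
python3 - <<'E'
from h import *
c=np.radians(2.1);n=np.array([-np.sin(c),np.cos(c),0]);l=np.array([np.cos(c),np.sin(c),0]);C=np.array([554,122.5,0])
for nm in('top','scene'):
    p,d=vision.get_image(nm);V=cloud(nm,d);q=p.astype(int)
    m=(abs(V[...,0]-556)<100)&(V[...,1]<95)&(V[...,1]>-10)&(V[...,2]>12)&(q[...,0]>q[...,2]*1.15)&(V[...,2]<200)
    m&=~((V[...,1]>35)&(V[...,2]<110))
    P=V[m]-C; X=np.c_[P@n,P@l,P[:,2]]
    print(nm,len(X),'hi/lo z',X[:,2].max().round(1))
    for a in range(20,190,20):
        s=X[(X[:,2]>a)&(X[:,2]<=a+20)]
        if len(s)>3: print(a,len(s),'x',np.percentile(s[:,0],[5,50,95]).round(1),'y',s[:,1].min().round(1),s[:,1].max().round(1))
    t=X[X[:,2]>155]
    if len(t)>5: print('yaw slope',np.polyfit(t[:,1],t[:,0],1).round(3))
    if nm=='top': cv2.imwrite('pics/top2.png',cv2.resize(p[120:260,220:388,::-1],(720,600)))
E
```

```text
time: 15.5
tool_pos: [556.5, 81.6, 300.3]
ee_rot: [-2.923, 0.004, -3.104]
force: [0.1, 1.0, -0.5]
width: 59.9
grip_force: 0.0
time: 16.0
tool_pos: [562.4, -115.7, 340.6]
ee_rot: [-2.922, -0.001, -3.104]
force: [0.1, 0.3, 0.2]
width: 59.5
grip_force: 0.0
time: 16.5
tool_pos: [566.7, -232.1, 366.2]
ee_rot: [-2.922, -0.001, -3.107]
force: [0.4, 1.0, -0.2]
width: 60.2
grip_force: 0.0
top 408 hi/lo z 175.0
20 16 x [-108.5 -104.7 -100.1] y -65.3 65.7
40 26 x [-101.6  -99.9  -97.9] y -64.4 65.5
60 37 x [-98.3 -96.6 -93.8] y -65.3 63.6
80 49 x [-94.2 -92.  -89.8] y -64.9 62.8
100 39 x [-89.9 -87.9 -84.9] y -64.5 63.7
120 36 x [-85.8 -82.9 -80.8] y -65.3 63.8
140 44 x [-78.9 -77.2 -74.7] y -65.5 62.5
160 148 x [-74.9 -69.6 -64.9] y -64.8 64.3
yaw slope [ 2.0000e-03 -7.0711e+01]
scene 263 hi/lo z 172.8
100 19 x [-79.3 -77.4 -76. ] y -65.0 61.4
120 60 x [-79.6 -74.2 -71.4] y -66.8 62.0
140 64 x [-73.5 -70.  -67.6] y -66.5 60.6
160 117 x [-75.9 -69.5 -65.6] y -68.5 61.3
yaw slope [ 3.0000e-03 -6.9965e+01]
```

View pics/top2.png

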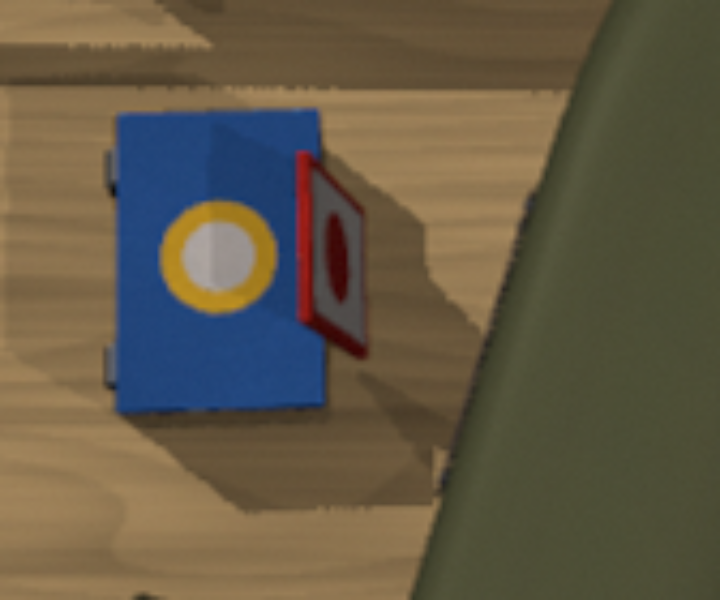

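The board leans centred and square on the chest's front edge: foot centre at about x=-106 mm in the chest frame, top at about -70, lean about 0.22 rad. The lid is shut and the robot is clear, so I'll hand in.

```bash
python3 -c "
from workcell import ticket
print(ticket.job_done())"
```

```text
the job is handed in; nothing more can be done
None
```

The job is handed in; the verdict was not shown. The lid fell shut untouched, and the red board leans at about 0.22 rad, centred and square against the chest's front edge, with the robot clear.

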